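# Hang the tall pipette between its neighbours

## Robot

A 7-joint arm with a two-finger parallel gripper is mounted at the origin on the work surface. World frame = base frame: x ahead of the robot, y to its left, z up, the work surface at z = 0. Lengths are in m, angles in rad, forces in N, time in s.
With the tool pointing down it reaches from about 0.425 to 0.925 m from the base axis. Payload 6.8 kg.
Tool frame: the origin (TCP) lies on the centre line of the jaws, within the pads' length; the fingertips stand 17 mm ahead of it and the grasp point (between the pads) lies 2 mm behind it; z points along the fingers, x is the direction in which the jaws open and shut, and the axes are right-handed (so a half turn about z gives the same grasp; the last joint's range is limited). The gripper opens to 85 mm and grips with 20 to 120 N. Pads are 22 mm wide; open, the fingers measure 114 mm over their backs; the gripper's body (76 mm by 85 mm) begins 54 mm behind the grasp point. The pads swing forward as they close: fully open they stand 13 mm farther back than shut.
Start: joints at [-1.457, 0.477, 0.022, 1.555, -0.011, 1.109, -0.083], TCP at [0.148, 0.658, 0.248] pointing down, gripper open.
Joint ranges: [-2.96, 2.96], [-0.34, 2.1], [-1.41, 1.46], [0.24, 2.44], [-1.37, 4.51], [0.17, 1.92], [-2.96, 2.96]. Speed limits (rad/s): [2.39, 2.39, 3.14, 3.14, 3.14, 3.14, 3.14].

## Interface

Orientations are given as a rotation vector (axis times angle).
In Python, from bench import r gives the robot as it stands.
- The arm moves only by the tool arm_command, never from a script. Its argument "increments" is a list of rows, each a list of 3 entries, a list of its own where there are three numbers: the shift along the world's x, y, z in m, then the turn, a rotation vector about the world's x, y, z in rad, then the opening in per cent of the stroke, from 0 (shut) to 100 (fully open). A call has 1 to 10 rows; each row is the pose to reach, as a shift and turn from the pose commanded when the call began; what a row does not reach only later rows make up. A row lasts 1/10 s, in which the tool goes at most 50 mm and 8.59 degrees, less where a joint would pass 70% of its speed; a pose out of reach is approached as far as the arm can. A call with a gripper value outside its range is refused whole. The fingers move at their own pace and stop on an object; "newtons" is the grip in N (left out, the last holds). Time passes only in rows, so rows that repeat a pose let the fingers close. It gives the time, the measured TCP pose, the force and the opening at its end, in the units of the state.
- r.get_obs(): the state, without advancing time (a new reading comes with each control period).
- r.grab_frame(name): name is "side" or "top" or "wrist"; returns the picture (384x512x3 uint8, blue, green, red); there is no depth.
- r.camera_model(name): a dict with "camera_matrix" (3x3 intrinsics, pixels), "camera_from_world" (4x4, takes a point from world to camera coordinates). Camera axes: x right, y down, z forward; pixel columns grow to the right and rows downward; lengths in m; the calibration is good to about 2 mm. A picture is of the moment at which its call begins: read the wrist's pose just before it. camera_model takes no time and is no camera call; for the wrist camera it gives the pose at the moment of the call.
- r.hand_in(): hands the job in, once; it reports no verdict.
The state is a dict: "clock": time; "joints": joint angles; "qvel": joint speeds; "tau": joint torques, N m; "tcp_pos": TCP position; "orientation": TCP orientation; "contact_force": force on the tool from outside, world axes, zero at the start; "moment": the same for the moment, N m; "grip_width": finger opening in m.
Only numpy, scipy, OpenCV 4.12 (cv2) and the standard library are available. Lean on these libraries where they do the work, as an engineer would, in place of code of your own. Each camera call takes 0.05 s, during which the arm holds its last target. There are 200 camera calls.

## Task

Take the tall blue pipette out of its white parking block and lower it through the narrow gap between the two short pipettes onto the stand's orange sprung hanger, without bumping or shifting those. Land its hook lightly on the hanger, slide it back by feel until the hook's tongue drops fully home into the hanger's slot (never push the sprung hanger hard), then let go gently, never dropping it, so that it hangs upright and clear of both neighbours.

Things in the scene. Friction and masses are not known exactly. Their poses are not given: they have to be found in the camera images.
- pipette_grip (a point): Grip point of the loose tall blue pipette (160 g, 198 mm long, upright in the parking block). Axes: z up, x towards its hook. Square handle 26 x 26 mm, centred here in x and y, from 120 mm below to 25 mm above this point; a 20 mm button reaches 13 mm higher. Below the handle a shaft (radius 8.5 mm) goes to the tip, 160 mm below this point; 40 mm of it must be drawn straight up out of the block
- pipette_tongue (a point): Middle of the tongue's flat underside on the tall pipette's hook: 38 mm in +x and 62 mm below pipette_grip in the pipette's axes. The hook: an arm 12 mm wide (y), 7 mm thick, out of the handle's +x face, its flat underside 50 mm below the grip point; at its end the tongue, 5 mm thick (x), hangs 12 mm down from the arm's underside.
- park: White plastic parking block, fixed, 70 x 70 x 55 mm, origin under its centre; a vertical 20 mm hole through its centre holds the tall pipette's shaft, the handle's shoulder rests on its top.
- stand: Fixed pipette stand, white base 160 (x) x 200 (y) x 8 mm, origin under the base's centre; x points from the hanging side (pipettes hang at -x) to the back. Steel rails (tops 112 mm high, x -4 to 4 mm) run along y from 18 to 85 mm either side of the middle, rest bars below them 55 to 65 mm high. In the open middle the orange hanger on its own post.
- stand_mark (a point): Nominal centre of the mouth of the hanger's slot, level with the hanger's flat top, 135 mm above the table; The hanger is clamped by hand: the real slot lies up to 10 mm before or behind this point in x (exact in y), its top up to 3 mm higher or lower: feel for it, or see it. Come down with the tongue 12 mm in front (-x) of this point (handle clears the block), land, slide to +x: it drops in.
- hanger (a joint): Travel of the slippery sprung orange block, down, m: 0 free, 1 N per mm after 0.4 N, stop at 0.012; over 0.008 is too hard. Block 22 mm wide (y), flat top from 23 mm in front of to 20 mm behind its slot's centre; slot across it along y, 7.2 mm wide (x), 13 mm deep. Home: tongue in slot, arm's underside on the block's top, handle 1.5 mm before the front plate below, travel about 0.001.
- short_a_mid (a point): Centre of the handle of the short yellow pipette hanging loosely by its hook on the right-hand (-y of the stand) rail; 26 mm wide (stand's y), 24 mm deep, this point 83 mm above its tip, highest part 56 mm above this point (151 mm above the table). About 90 g.
- short_b_mid (a point): Short green pipette, the same, on the left-hand (+y) rail. The gap between the two handles is about 35 mm.
Things that resemble listed ones, but are neither listed nor needed, are in the scene too. Leave any red or turquoise look-alike of the part that bears pipette_grip alone.

How it is judged:
On the way:
1. the tall pipette is lifted out of its parking block (z of pipette_grip in the frame of park above 0.215 m and contact force between the fingers and pipette above 1 N), for 0.1 s.
At the end, for the whole second after the job is handed in: Tall pipette released, at rest, upright within 0.12 rad, tongue in the hanger's slot (underside 115-128 mm high, within 14 mm of the mark in x, 7 mm in y), hanger pressed 0.4-4 mm by its weight, touching neither short pipette; these within 6 mm of their start (z of pipette_tongue in the frame of stand between 0.115 and 0.128 m and x of pipette_tongue in the frame of stand between 0.001 and 0.029 m and y of pipette_tongue in the frame of stand between -0.007 and 0.007 m and angle between pipette_grip's own z axis and vertical below 0.12 rad and value of joint hanger between 0.0004 and 0.004 m and linear speed of pipette below 0.02 m/s and contact force between pipette and short_a below 0.05 N and contact force between pipette and short_b below 0.05 N and distance of each of short_a_mid, short_b_mid from where it was at the start of the episode below 0.006 m and contact force between the fingers and pipette below 0.05 N).
It fails at once if the sprung hanger is pressed down more than 8 mm (about 8.5 N) (value of joint hanger above 0.008 m).
It fails at once if a short pipette is pushed with more than 4 N by the tall one (contact force between pipette and short_a above 4 N or contact force between pipette and short_b above 4 N).
It fails at once if a short pipette is shifted more than 10 mm or tipped more than 0.2 rad (distance of any of short_a_mid, short_b_mid from where it was at the start of the episode above 0.01 m or angle between any of short_a_mid, short_b_mid's own z axis and vertical above 0.2 rad).
It fails at once if the tall pipette is dropped (moves faster than 0.2 m/s with no finger on it) (contact force between the fingers and pipette below 0.02 N and linear speed of pipette above 0.2 m/s).
It also fails if it takes over 72 s, if anything falls off the work surface, if the arm or the gripper's body presses on something with over 40 N, if the wrist force passes 120 N, or if a joint passes its speed limit or range.

## Working session

There is one attempt and no reset: what is moved stays moved. The work goes in short steps, Python scripts to look and compute and a tool call to move; the robot and the scene stay as the last step left them, time stands still between calls to the robot, and variables do not carry over. Pictures are saved under pics/ and viewed, about 8 in all and at most 12, crops included, and the job is handed in when it is done.

Besides the shell and the picture viewer there is one more tool, called as name(argument=value, ...), one argument or row to a line, values as JSON. arm_command: Moves the arm, as the interface text tells. Its arguments: {"type":"object","properties":{"increments":{"type":"array","items":{"type":"array"}},"newtons":{"type":"number"}},"required":["increments"]}

```bash
mkdir -p pics; ls; python3 - <<'E'
from bench import r
import cv2,numpy as np
o=r.get_obs();print({k:np.round(v,3) for k,v in o.items()})
for n in ("side","top"):
    cv2.imwrite(f"pics/{n}0.png",r.grab_frame(n)); m=r.camera_model(n);print(n,np.round(m["camera_matrix"],1).tolist(),np.round(m["camera_from_world"],3).tolist())
a=cv2.imread("pics/side0.png");b=cv2.imread("pics/top0.png")
E
```

```text
pics
{'clock': np.float64(0.0), 'joints': array([-1.457,  0.478,  0.022,  1.556, -0.011,  1.109, -0.083]), 'qvel': array([ 0.   , -0.   ,  0.001,  0.   , -0.   ,  0.001, -0.   ]), 'tau': array([-0.0000e+00, -5.9644e+01,  1.6080e+00, -2.8120e+01,  1.2000e-02,
        9.0000e-03, -0.0000e+00]), 'tcp_pos': array([0.148, 0.658, 0.247]), 'orientation': array([ 2.453e+00,  1.961e+00, -2.000e-03]), 'contact_force': array([ 0.739,  0.488, -0.454]), 'moment': array([0.042, 0.007, 0.031]), 'grip_width': np.float64(0.085)}
side [[354.4, 0.0, 259.5], [0.0, 354.4, 193.1], [0.0, 0.0, 1.0]] [[0.876, -0.482, -0.008, -0.376], [-0.321, -0.571, -0.756, 0.218], [0.36, 0.665, -0.655, 0.973], [0.0, 0.0, 0.0, 1.0]]
top [[348.6, 0.0, 256.9], [0.0, 348.6, 189.6], [0.0, 0.0, 1.0]] [[-0.013, -1.0, 0.021, -0.064], [-0.999, 0.012, -0.044, 0.39], [0.043, -0.022, -0.999, 1.059], [0.0, 0.0, 0.0, 1.0]]
```

View pics/side0.png

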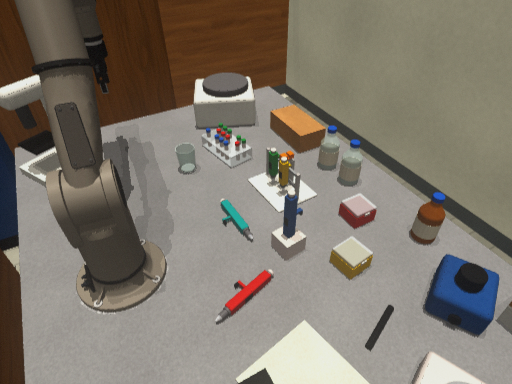

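View pics/top0.png

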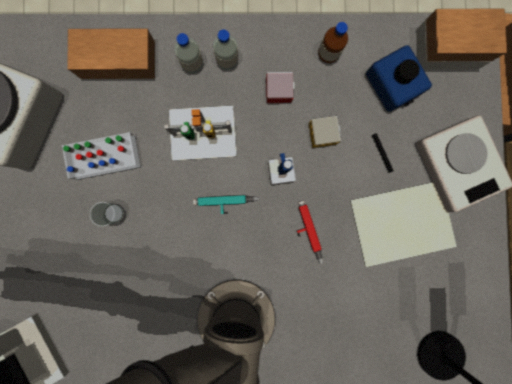

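The side view shows the blue pipette in its park block near (290,225) and the stand near (282,180). In the top view the park is near (282,170) and the stand near (202,132). I'll zoom in on both.

```bash
python3 - <<'E'
import cv2,numpy as np
b=cv2.imread("pics/top0.png");a=cv2.imread("pics/side0.png")
c1=cv2.resize(b[95:195,155:305],None,fx=5.2,fy=5.2,interpolation=cv2.INTER_CUBIC)
cv2.imwrite("pics/topcrop.png",c1)
c2=cv2.resize(a[140:260,235:335],None,fx=5,fy=5,interpolation=cv2.INTER_CUBIC)
cv2.imwrite("pics/sidecrop.png",c2)
E
```

```text
(no output)
```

View pics/topcrop.png

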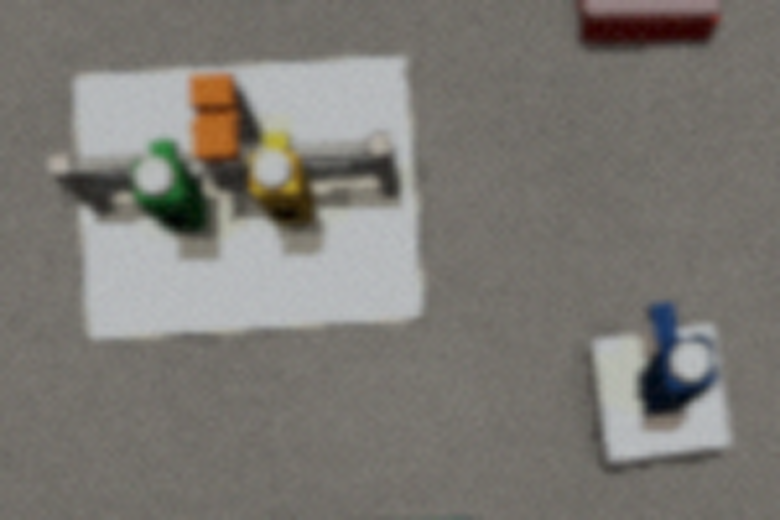

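View pics/sidecrop.png

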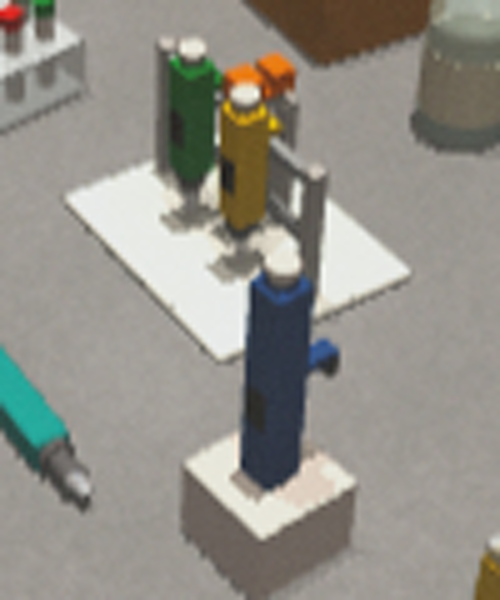

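The top crop shows the stand base, the orange hanger with its slot at crop (215,107), the blue button at (690,360) with its hook pointing up-left, and the yellow and green buttons at (273,168) and (157,175). The next step is turning these into positions.

```bash
cat > h.py <<'E'
from bench import r
import cv2,numpy as np
def ray(name,uv,z,m=None):
    m=m or r.camera_model(name);K=m["camera_matrix"];T=m["camera_from_world"]
    R=T[:3,:3];c=-R.T@T[:3,3];d=R.T@np.linalg.solve(K,[uv[0],uv[1],1]);return c+d*(z-c[2])/d[2]
def proj(name,p,m=None):
    m=m or r.camera_model(name);q=m["camera_from_world"]@np.append(p,1);q=m["camera_matrix"]@q[:3];return q[:2]/q[2]
E
python3 - <<'E'
from h import *
t=lambda x,y,z:ray("top",(155+(x+.5)/5.2-.5,95+(y+.5)/5.2-.5),z)
s=lambda x,y,z:ray("side",(235+(x+.5)/5-.5,140+(y+.5)/5-.5),z)
def rect(P,n):
    P=np.array(P);print(n,P.mean(0).round(4),"sides",[np.linalg.norm(P[i]-P[i-3]).round(4) for i in range(4)]);
    e=(P[0]-P[3])+(P[1]-P[2]);f=(P[0]-P[1])+(P[3]-P[2]);print(" yaw",np.arctan2(e[1],e[0]),np.arctan2(-f[0],f[1]))
rect([t(75,75,.008),t(408,57,.008),t(422,318,.008),t(90,338,.008)],"stand")
rect([t(590,340,.055),t(715,325,.055),t(730,443,.055),t(607,465,.055)],"park top")
print("slot",t(215,107,.135),"block back/front",t(213,74,.135),t(215,160,.135))
print("blue btn",t(690,360,.213),"side",s(283,265,.213),"hook end",t(662,303,.132))
print("yellow",t(273,168,.151),s(244,93,.151),"green",t(157,175,.151),s(191,46,.151))
# side view of base and park corners
print("side base",s(65,198,.008),s(222,360,.008),s(410,270,.008))
print("side park",s(182,465,.055),s(263,540,.055),s(356,485,.055))
E
```

```text
stand [0.5676 0.0961 0.008 ] sides [np.float64(0.1975), np.float64(0.1564), np.float64(0.1957), np.float64(0.157)]
 yaw 0.048298051115880376 0.04894518148392957
park top [ 0.4434 -0.1417  0.055 ] sides [np.float64(0.0715), np.float64(0.0676), np.float64(0.0708), np.float64(0.0715)]
 yaw 0.11455180626334881 0.13708069992550953
slot [0.58819768 0.0966577  0.135     ] block back/front [0.60564927 0.0976036  0.135     ] [0.5602401 0.0968128 0.135    ]
blue btn [ 0.44362649 -0.14128166  0.213     ] side [ 0.44198993 -0.145818    0.213     ] hook end [ 0.48327623 -0.13601502  0.132     ]
yellow [0.55215051 0.06473197 0.151     ] [0.55178043 0.06488169 0.151     ] green [0.54903037 0.12405988 0.151     ] [0.54952003 0.12686748 0.151     ]
side base [0.48334452 0.18725136 0.008     ] [ 0.49468789 -0.01034911  0.008     ] [0.65166685 0.0025472  0.008     ]
side park [ 0.40388435 -0.11394302  0.055     ] [ 0.41452713 -0.18321552  0.055     ] [ 0.48138284 -0.17475129  0.055     ]
```

arm_command(
  increments=[
    [[0.352,-0.358,0.07],[0,0,-0.7],100],
    [[0.352,-0.358,0.07],[0,0,-0.7],100],
    [[0.352,-0.358,0.07],[0,0,-0.7],100],
    [[0.352,-0.358,0.07],[0,0,-0.7],100],
    [[0.352,-0.358,0.07],[0,0,-0.7],100],
    [[0.352,-0.358,0.07],[0,0,-0.7],100],
    [[0.352,-0.358,0.07],[0,0,-0.7],100],
    [[0.352,-0.358,0.07],[0,0,-0.7],100],
    [[0.352,-0.358,0.07],[0,0,-0.7],100],
    [[0.352,-0.358,0.07],[0,0,-0.7],100],
  ],
)

```text
clock: 1.1
tcp_pos: [0.4966, 0.3036, 0.3174]
orientation: [-2.977, -1.002, 0.001]
contact_force: [0.3, 0.5, -0.2]
grip_width: 0.0854
```

arm_command(
  increments=[
    [[-0.057,-0.442,0.0],[0,0,-0.524],100],
    [[-0.057,-0.442,0.0],[0,0,-0.524],100],
    [[-0.057,-0.442,0.0],[0,0,-0.524],100],
    [[-0.057,-0.442,0.0],[0,0,-0.524],100],
    [[-0.057,-0.442,0.0],[0,0,-0.524],100],
    [[-0.057,-0.442,0.0],[0,0,-0.524],100],
    [[-0.057,-0.442,0.0],[0,0,-0.524],100],
    [[-0.057,-0.442,0.0],[0,0,-0.524],100],
    [[-0.057,-0.442,0.0],[0,0,-0.524],100],
    [[-0.057,-0.442,0.0],[0,0,-0.524],100],
  ],
)

```text
clock: 2.1
tcp_pos: [0.4368, -0.1429, 0.3176]
orientation: [3.135, 0.18, 0.001]
contact_force: [-0.3, -0.4, -0.1]
grip_width: 0.0853
```

```bash
python3 - <<'E'
from h import *
o=r.get_obs();print(o["tcp_pos"],o["orientation"],o["clock"]);m=r.camera_model("wrist")
f=r.grab_frame("wrist");cv2.imwrite("pics/w1.png",f)
np.savez("w1.npz",K=m["camera_matrix"],T=m["camera_from_world"]);print(m["camera_matrix"].round(1),m["camera_from_world"].round(3))
print(proj("wrist",[.443,-.142,.213]),proj("wrist",[.443,-.142,.175]),proj("wrist",o["tcp_pos"]))
E
```

```text
[ 0.43675401 -0.14288655  0.31759542] [3.13541571e+00 1.80140446e-01 5.71719688e-04] 2.1
[[307.9   0.  252.7]
 [  0.  307.9 190.3]
 [  0.    0.    1. ]] [[ 0.994  0.114 -0.    -0.419]
 [ 0.109 -0.954  0.279 -0.24 ]
 [ 0.031 -0.277 -0.96   0.392]
 [ 0.     0.     0.     1.   ]]
[257.76237691 198.91950671] [257.12948125 186.1006448 ] [247.43500016 268.74173748]
```

View pics/w1.png

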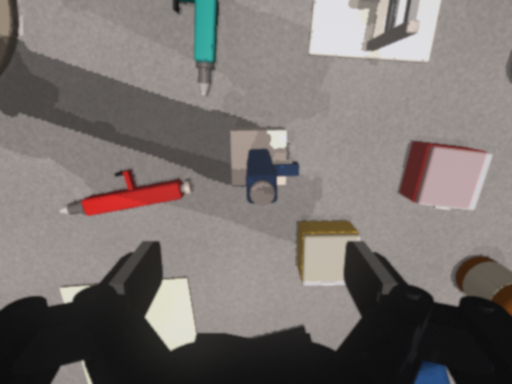

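The wrist view shows the button near (262,190), whereas I predicted (258,199). I'll check this with a zoomed overlay.

```bash
python3 - <<'E'
from h import *
d=np.load("w1.npz");m=dict(camera_matrix=d["K"],camera_from_world=d["T"])
f=cv2.imread("pics/w1.png");x0,y0,s=215,115,8
c=cv2.resize(f[y0:y0+100,x0:x0+100],None,fx=s,fy=s,interpolation=cv2.INTER_CUBIC)[:600]
c=cv2.convertScaleAbs(c,alpha=1.6,beta=20)
P=np.array([.443,-.142]);a=.12;R=np.array([[np.cos(a),-np.sin(a)],[np.sin(a),np.cos(a)]])
def w(l,z):return np.append(P+R@np.array(l),z)
def line(L,z,col):
    q=[((proj("wrist",w(l,z),m)-[x0,y0]+.5)*s).astype(int) for l in L];cv2.polylines(c,[np.array(q)],True,col,1)
sq=lambda h:[(-h,-h),(h,-h),(h,h),(-h,h)]
line(sq(.035),.055,(0,0,255));line(sq(.013),.2,(0,255,255))
line([(.01*np.cos(t),.01*np.sin(t)) for t in np.arange(0,6.28,.2)],.213,(0,255,0))
line([(.013,-.006),(.0405,-.006),(.0405,.006),(.013,.006)],.132,(255,0,255))
cv2.imwrite("pics/w1c.png",c)
E
```

```text
(no output)
```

View pics/w1c.png

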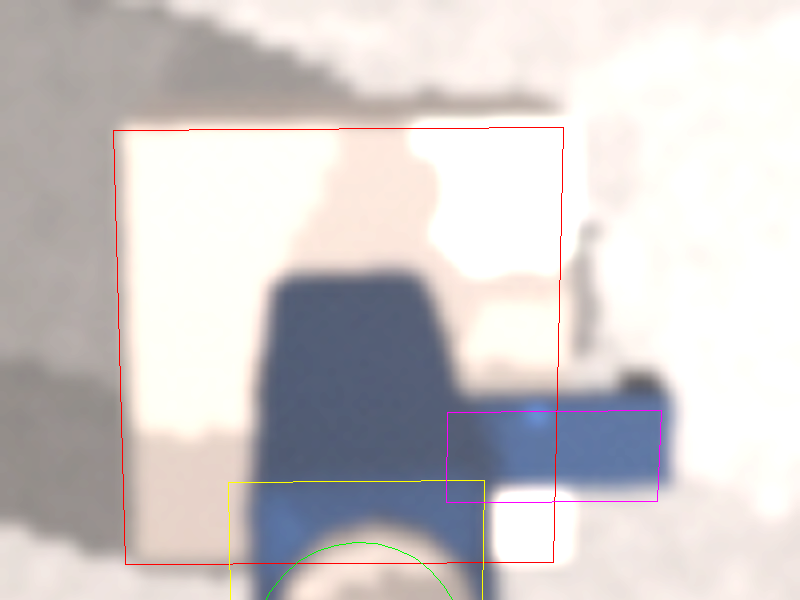

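The overlay fits with about +2 mm in x and +1.7 mm in y, and the yaw agrees. I'll correct for that and descend part of the way.

arm_command(
  increments=[
    [[0.002,0.0017,-0.03],[0,0,0.01],100],
    [[0.002,0.0017,-0.05],[0,0,0.01],100],
    [[0.002,0.0017,-0.05],[0,0,0.01],100],
    [[0.002,0.0017,-0.05],[0,0,0.01],100],
  ],
)

```text
clock: 2.55
tcp_pos: [0.4408, -0.134, 0.2675]
orientation: [3.134, 0.214, -0.002]
contact_force: [0.5, 0.3, 0.2]
grip_width: 0.0854
```

arm_command(
  increments=[
    [[0,0,0],[0,0,0],100],
    [[0,0,0],[0,0,0],100],
    [[0,0,0],[0,0,0],100],
  ],
)

```text
clock: 2.85
tcp_pos: [0.4412, -0.1349, 0.2681]
orientation: [-3.134, -0.212, -0.002]
contact_force: [-0.5, 0.1, 1.2]
grip_width: 0.0855
```

```bash
python3 - <<'E'
from h import *
for i in range(3):
    o=r.get_obs();print(o["clock"],o["tcp_pos"].round(4),o["orientation"].round(4),o["qvel"].round(3));r.grab_frame("top")
E
```

```text
2.85 [ 0.4412 -0.1349  0.2681] [-3.1342e+00 -2.1220e-01 -2.3000e-03] [ 0.002  0.003  0.002  0.006 -0.001 -0.004  0.001]
2.9 [ 0.441  -0.1349  0.2679] [-3.1342e+00 -2.1210e-01 -1.8000e-03] [ 0.003  0.003 -0.001  0.005 -0.002 -0.001  0.001]
2.95 [ 0.4409 -0.1349  0.2678] [-3.1342e+00 -2.1200e-01 -1.4000e-03] [ 0.002  0.003  0.001  0.005 -0.    -0.001 -0.   ]
```

arm_command(
  increments=[
    [[0.0036,-0.0055,0],[0,0,-0.012],100],
    [[0.0036,-0.0055,0],[0,0,-0.012],100],
    [[0.0036,-0.0055,-0.02],[0,0,-0.012],100],
    [[0.0036,-0.0055,-0.04],[0,0,-0.012],100],
    [[0.0036,-0.0055,-0.06],[0,0,-0.012],100],
    [[0.0036,-0.0055,-0.08],[0,0,-0.012],100],
    [[0.0036,-0.0055,-0.095],[0,0,-0.012],100],
    [[0.0036,-0.0055,-0.095],[0,0,-0.012],100],
    [[0.0036,-0.0055,-0.095],[0,0,-0.012],100],
    [[0.0036,-0.0055,-0.095],[0,0,-0.012],100],
  ],
)

```text
clock: 4.0
tcp_pos: [0.4449, -0.1407, 0.1732]
orientation: [3.135, 0.193, 0.002]
contact_force: [0.7, 0.6, -0.1]
grip_width: 0.0851
```

```bash
python3 - <<'E'
from h import *
o=r.get_obs();print(o["tcp_pos"],o["orientation"],o["clock"]);m=r.camera_model("wrist")
f=r.grab_frame("wrist")
x0,y0,s=150,150,3
c=cv2.convertScaleAbs(cv2.resize(f[y0:y0+180,x0:x0+220],None,fx=s,fy=s,interpolation=cv2.INTER_CUBIC),alpha=1.3,beta=20)
P=np.array([.4446,-.1405]);a=.123;R=np.array([[np.cos(a),-np.sin(a)],[np.sin(a),np.cos(a)]])
def w(l,z):return np.append(P+R@np.array(l),z)
def line(L,z,col):
    q=[((proj("wrist",w(l,z),m)-[x0,y0]+.5)*s).astype(int) for l in L];cv2.polylines(c,[np.array(q)],True,col,1)
sq=lambda h:[(-h,-h),(h,-h),(h,h),(-h,h)]
line(sq(.035),.055,(0,0,255));line(sq(.013),.2,(0,255,255))
line([(.01*np.cos(t),.01*np.sin(t)) for t in np.arange(0,6.28,.2)],.213,(0,255,0))
line([(.013,-.006),(.0405,-.006),(.0405,.006),(.013,.006)],.132,(255,0,255))
cv2.imwrite("pics/w2.png",c)
E
```

```text
[ 0.44492995 -0.14068551  0.17318912] [3.13549274e+00 1.92748364e-01 2.31724277e-03] 4.0
```

View pics/w2.png

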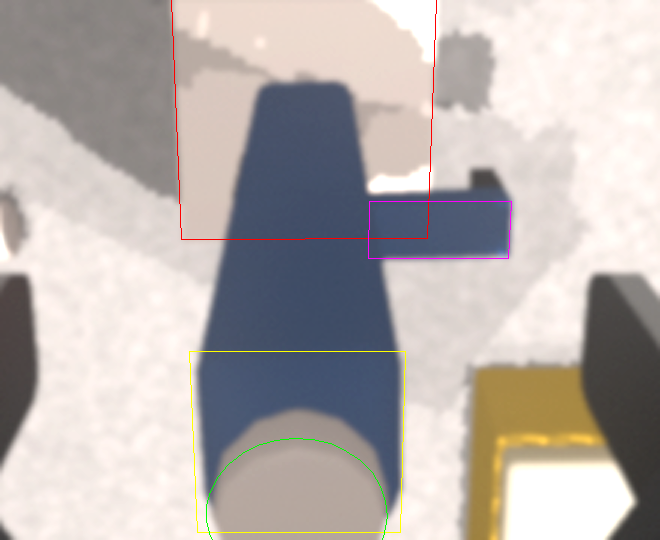

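The overlay matches to within about 1 mm and the jaws straddle the handle, so I'll close the grip.

arm_command(
  increments=[
    [[0,0,0],[0,0,0],15],
    [[0,0,0],[0,0,0],15],
    [[0,0,0],[0,0,0],15],
    [[0,0,0],[0,0,0],15],
    [[0,0,0],[0,0,0],15],
    [[0,0,0],[0,0,0],15],
    [[0,0,0],[0,0,0],15],
    [[0,0,0],[0,0,0],15],
  ],
  newtons=40,
)

```text
clock: 4.85
tcp_pos: [0.4443, -0.1404, 0.1725]
orientation: [-3.135, -0.193, 0.0]
contact_force: [-1.4, -0.3, 5.6]
grip_width: 0.0258
```

arm_command(
  increments=[
    [[0,0,0.01],[0,0,0],15],
    [[0,0,0.025],[0,0,0],15],
    [[0,0,0.045],[0,0,0],15],
    [[0,0,0.07],[0,0,0],15],
    [[0,0,0.095],[0,0,0],15],
    [[0,0,0.12],[0,0,0],15],
    [[0,0,0.145],[0,0,0],15],
    [[0,0,0.16],[0,0,0],15],
    [[0,0,0.16],[0,0,0],15],
    [[0,0,0.16],[0,0,0],15],
  ],
)

```text
clock: 5.85
tcp_pos: [0.444, -0.1404, 0.332]
orientation: [-3.135, -0.193, -0.0]
contact_force: [-0.6, 0.8, -1.4]
grip_width: 0.0257
```

arm_command(
  increments=[
    [[0.015,0.04,0],[0,0,-0.02],15],
    [[0.03,0.08,0],[0,0,-0.04],15],
    [[0.045,0.12,0],[0,0,-0.06],15],
    [[0.06,0.16,0],[0,0,-0.074],15],
    [[0.075,0.195,0],[0,0,-0.074],15],
    [[0.085,0.22,0],[0,0,-0.074],15],
    [[0.09,0.2346,0],[0,0,-0.074],15],
    [[0.09,0.2346,0],[0,0,-0.074],15],
    [[0.09,0.2346,0],[0,0,-0.074],15],
    [[0.09,0.2346,0],[0,0,-0.074],15],
  ],
)

```text
clock: 6.85
tcp_pos: [0.5339, 0.0918, 0.3325]
orientation: [3.141, 0.072, -0.0]
contact_force: [0.2, 0.6, -0.6]
grip_width: 0.0259
```

```bash
cat > ov.py <<'E'
from h import *
def ov(name,out,x0,y0,w_,h_,s,S,a,slot,G,ga,f=None,draw=True):
    m=r.camera_model(name);f=r.grab_frame(name);cv2.imwrite(out.replace(".png","_raw.png"),f)
    c=cv2.convertScaleAbs(cv2.resize(f[y0:y0+h_,x0:x0+w_],None,fx=s,fy=s,interpolation=cv2.INTER_CUBIC),alpha=1.3,beta=10)
    def line(P,a,L,z,col):
        R=np.array([[np.cos(a),-np.sin(a)],[np.sin(a),np.cos(a)]])
        q=[((proj(name,np.append(P+R@np.array(l),z),m)-[x0,y0]+.5)*s).astype(int) for l in L];cv2.polylines(c,[np.array(q)],True,col,1)
    rc=lambda x,X,y,Y:[(x,y),(X,y),(X,Y),(x,Y)]
    line(S,a,rc(-.08,.08,-.1,.1),.008,(0,0,255))
    for t in(slot-.0036,slot+.0036): line(S,a,rc(t,t,-.011,.011),.135,(255,0,0))
    line(S,a,rc(slot-.023,slot+.02,-.011,.011),.135,(255,0,0))
    for y in(-.0305,.0305): line(S,a,rc(-.029,-.005,y-.013,y+.013),.13,(0,255,0))
    gz=G[2];line(G[:2],ga,rc(-.013,.013,-.013,.013),gz+.025,(0,255,255))
    line(G[:2],ga,rc(.013,.0405,-.006,.006),gz-.043,(255,0,255))
    line(G[:2],ga,rc(-.013,.013,-.013,.013),gz-.12,(0,255,255))
    cv2.imwrite(out,c)
E
python3 - <<'E'
from ov import *
o=r.get_obs();p=o["tcp_pos"];v=o["orientation"];print(p,v,o["clock"],o["contact_force"])
ga=2*np.arctan2(v[1],v[0]);ga=(ga+np.pi/2)%np.pi-np.pi/2;print("yaw",ga)
ov("wrist","pics/w3.png",110,0,290,384,2,np.array([.568,.096]),.049,.018,p+[0,0,.002],ga)
ov("top","pics/t3.png",150,90,120,80,6,np.array([.568,.096]),.049,.018,p+[0,0,.002],ga)
a=cv2.imread("pics/w3.png")[:600];b=cv2.imread("pics/t3.png");print(a.shape,b.shape);cv2.imwrite("pics/w3.png",a[:600])
E
```

```text
[0.53394405 0.09176909 0.33246356] [ 3.14050309e+00  7.18339999e-02 -1.71307831e-04] 6.85 [ 0.17767317  0.60692691 -0.62693009]
yaw 0.045738834946114526
(600, 580, 3) (480, 720, 3)
```

View pics/w3.png

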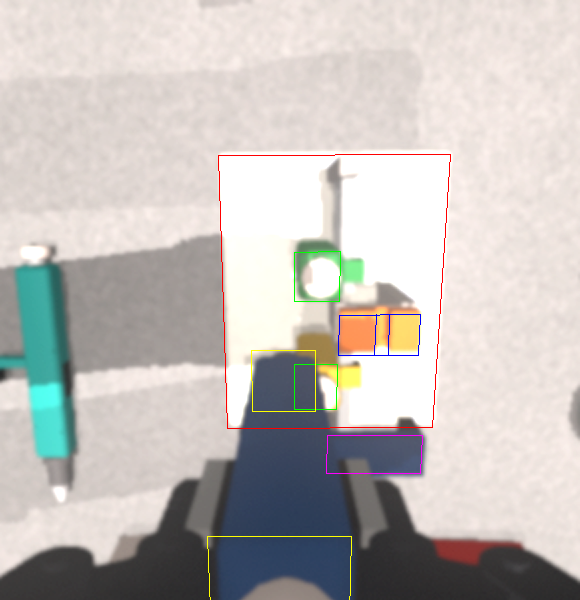

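The wrist overlay fits well. The slot is about 18 mm behind the stand centre, and the orange block sits about 2 mm towards +y of my prediction. I'll refine that numerically.

```bash
python3 - <<'E'
from h import *
for name,fn in(("wrist","pics/w3_raw.png"),("top","pics/top0.png"),("side","pics/side0.png"),("top","pics/t3_raw.png")):
    f=cv2.imread(fn).astype(int);b,g,R=f[...,0],f[...,1],f[...,2]
    hsv=cv2.cvtColor(f.astype(np.uint8),cv2.COLOR_BGR2HSV)
    h,s,v=[hsv[...,i].astype(int) for i in range(3)]
    roi=np.zeros(h.shape,bool)
    x,y=proj(name,[.575,.096,.13]).astype(int);roi[max(0,y-40):y+40,max(0,x-45):x+45]=1
    for col,lo,hi in(("orange",6,17),("yellow",19,30),("green",50,85)):
        M=(roi&(h>=lo)&(h<=hi)&(s>120)&(v>90)).astype(np.uint8)
        n,l,st,c=cv2.connectedComponentsWithStats(M)
        for i in range(1,n):
            if st[i,4]>12:
                x0,y0,w,hh,A=st[i];
                print(fn,col,st[i],"mn",ray(name,(x0-.5,y0+hh-.5),.135)[:2].round(4),"mx",ray(name,(x0+w-.5,y0-.5),.135)[:2].round(4),"cen",ray(name,c[i],.135)[:2].round(4))
f=cv2.imread("pics/w3_raw.png")
hsv=cv2.cvtColor(f,cv2.COLOR_BGR2HSV)
for row in(157,160,164,168,172):print(row,[(x,)+tuple(f[row,x]//10) for x in range(276,324,2)] if row==164 else "")
E
```

```text
pics/w3_raw.png orange [279 153  41  23 833] mn [0.5632 0.0874] mx [0.6047 0.1142] cen [0.5844 0.1005]
pics/w3_raw.png yellow [259 168  31  26 378] mn [0.5426 0.0661] mx [0.5743 0.0967] cen [0.5591 0.082 ]
pics/w3_raw.png green [283 132   7   7  44] mn [0.5646 0.1271] mx [0.5713 0.1346] cen [0.5677 0.1309]
pics/top0.png orange [192 110   9  16 126] mn [0.56   0.1088] mx [0.6037 0.0842] cen [0.5822 0.0964]
pics/top0.png yellow [206 121   7  12  31] mn [0.5405 0.0711] mx [0.5732 0.0519] cen [0.5562 0.0594]
pics/side0.png orange [276 116  50  24 617] mn [0.5992 0.1923] mx [0.8519 0.2439] cen [0.7353 0.2321]
pics/side0.png orange [302 142   7   8  16] mn [0.6429 0.0967] mx [0.6911 0.1256] cen [0.6664 0.1098]
pics/side0.png orange [280 151  14  10  84] mn [0.5467 0.0792] mx [0.6165 0.1048] cen [0.5848 0.0933]
pics/side0.png yellow [279 160  13  26 203] mn [ 0.4791 -0.0265] mx [0.583  0.0649] cen [0.5278 0.0228]
pics/side0.png green [269 152  10   5  19] mn [0.5271 0.1158] mx [0.5702 0.1243] cen [0.5505 0.1209]
pics/t3_raw.png orange [191 109  10  15  90] mn [0.5655 0.1115] mx [0.6065 0.08
[... 606 characters left out ...]
), np.uint8(19)), (296, np.uint8(6), np.uint8(10), np.uint8(20)), (298, np.uint8(6), np.uint8(13), np.uint8(22)), (300, np.uint8(7), np.uint8(15), np.uint8(24)), (302, np.uint8(6), np.uint8(12), np.uint8(21)), (304, np.uint8(6), np.uint8(10), np.uint8(16)), (306, np.uint8(7), np.uint8(15), np.uint8(23)), (308, np.uint8(7), np.uint8(16), np.uint8(24)), (310, np.uint8(7), np.uint8(16), np.uint8(24)), (312, np.uint8(7), np.uint8(16), np.uint8(24)), (314, np.uint8(7), np.uint8(16), np.uint8(24)), (316, np.uint8(7), np.uint8(16), np.uint8(24)), (318, np.uint8(8), np.uint8(16), np.uint8(24)), (320, np.uint8(15), np.uint8(19), np.uint8(24)), (322, np.uint8(24), np.uint8(23), np.uint8(24))]
168 
172
```

arm_command(
  increments=[
    [[0,0.0028,0],[0,0,0.003],15],
    [[0,0.0028,0],[0,0,0.003],15],
    [[0,0.0028,-0.015],[0,0,0.003],15],
    [[0,0.0028,-0.03],[0,0,0.003],15],
    [[0,0.0028,-0.045],[0,0,0.003],15],
    [[0,0.0028,-0.0595],[0,0,0.003],15],
    [[0,0.0028,-0.0595],[0,0,0.003],15],
    [[0,0.0028,-0.0595],[0,0,0.003],15],
    [[0,0.0028,-0.0595],[0,0,0.003],15],
  ],
)

```text
clock: 7.85
tcp_pos: [0.5348, 0.097, 0.2738]
orientation: [-3.14, -0.082, -0.002]
contact_force: [0.4, -0.6, -1.0]
grip_width: 0.026
```

```bash
python3 - <<'E'
from ov import *
o=r.get_obs();p=o["tcp_pos"];v=o["orientation"];print(p,v,o["clock"],o["contact_force"])
ga=2*np.arctan2(v[1],v[0]);ga=(ga+np.pi/2)%np.pi-np.pi/2;print("yaw",ga)
ov("wrist","pics/w4.png",150,60,200,200,3,np.array([.568,.096]),.049,.018,p+[0,0,.002],ga)
ov("side","pics/s4.png",235,90,100,110,5,np.array([.568,.096]),.049,.018,p+[0,0,.002],ga)
E
```

```text
[0.53482255 0.09701484 0.27377555] [-3.14005527e+00 -8.15158951e-02 -2.20822872e-03] 7.85 [ 0.35387519 -0.59218063 -1.03428775]
yaw 0.05190837977290652
```

View pics/w4.png

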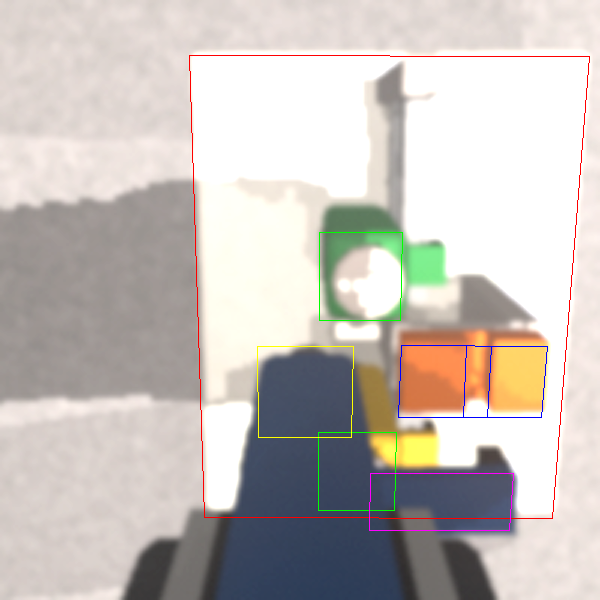

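The wrist view shows the slot at x 466–490, matching the prediction of 464–490. The hook overlay also matches. I need about -2 mm in y, and then I can lower between the neighbours.

arm_command(
  increments=[
    [[0,-0.002,0],[0,0,-0.002],15],
    [[0,-0.002,0],[0,0,-0.002],15],
    [[0,-0.002,0],[0,0,-0.002],15],
    [[0,-0.002,0],[0,0,-0.002],15],
  ],
)

```text
clock: 8.35
tcp_pos: [0.5343, 0.095, 0.2729]
orientation: [-3.14, -0.079, -0.0]
contact_force: [-0.8, 0.1, -0.1]
grip_width: 0.0256
```

arm_command(
  increments=[
    [[0,0,-0.008],[0,0,0],15],
    [[0,0,-0.016],[0,0,0],15],
    [[0,0,-0.024],[0,0,0],15],
    [[0,0,-0.032],[0,0,0],15],
    [[0,0,-0.032],[0,0,0],15],
    [[0,0,-0.032],[0,0,0],15],
  ],
)

```text
clock: 8.95
tcp_pos: [0.5342, 0.0949, 0.2406]
orientation: [3.14, 0.078, -0.001]
contact_force: [-0.0, 0.4, -0.8]
grip_width: 0.0255
```

arm_command(
  increments=[
    [[0,0,-0.008],[0,0,0],15],
    [[0,0,-0.016],[0,0,0],15],
    [[0,0,-0.024],[0,0,0],15],
    [[0,0,-0.03],[0,0,0],15],
    [[0,0,-0.03],[0,0,0],15],
    [[0,0,-0.03],[0,0,0],15],
  ],
)

```text
clock: 9.55
tcp_pos: [0.5343, 0.0949, 0.2107]
orientation: [3.14, 0.078, -0.0]
contact_force: [-0.4, -0.2, -1.7]
grip_width: 0.0258
```

```bash
python3 - <<'E'
from ov import *
o=r.get_obs();p=o["tcp_pos"];v=o["orientation"];print(p,v,o["clock"],o["contact_force"],o["moment"])
ga=2*np.arctan2(v[1],v[0]);ga=(ga+np.pi/2)%np.pi-np.pi/2;print("yaw",ga)
ov("wrist","pics/w5.png",170,50,200,170,3,np.array([.568,.096]),.049,.018,p+[0,0,.002],ga)
ov("side","pics/s5.png",240,95,90,120,5,np.array([.568,.096]),.049,.018,p+[0,0,.002],ga)
a=cv2.imread("pics/w5.png");b=cv2.imread("pics/s5.png");a=cv2.resize(a,None,fx=.75,fy=.75)
H=max(a.shape[0],b.shape[0]);c=np.zeros((H,a.shape[1]+b.shape[1]//1,3),np.uint8);c[:a.shape[0],:a.shape[1]]=a;c[:b.shape[0],a.shape[1]:]=b
cv2.imwrite("pics/c5.png",cv2.resize(c,(int(c.shape[1]*min(1,800/c.shape[1])),int(c.shape[0]*min(1,800/c.shape[1])))))
E
```

```text
[0.53430065 0.09490264 0.21072072] [ 3.14041207e+00  7.82778449e-02 -3.04228909e-04] 9.55 [-0.35412477 -0.19528444 -1.69055352] [-0.04369366 -0.01188531 -0.07489295]
yaw 0.049841637162176156
```

View pics/c5.png

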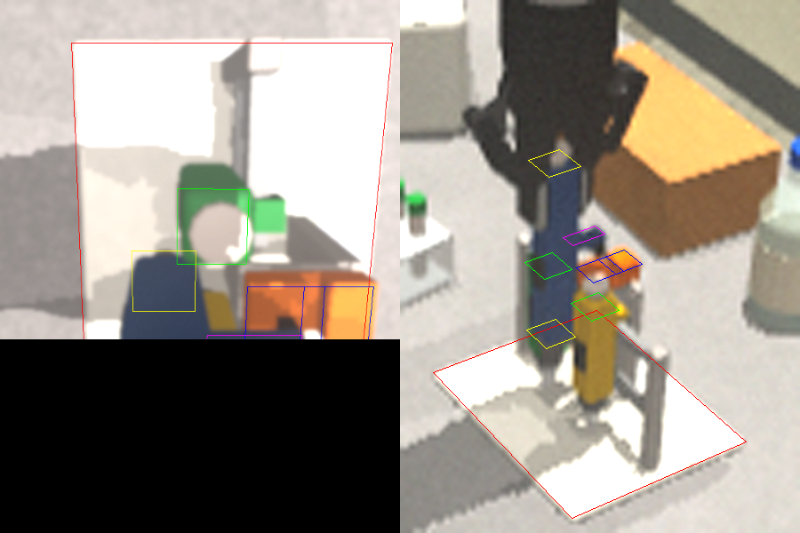

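arm_command(
  increments=[
    [[0,0,-0.004],[0,0,0],15],
    [[0,0,-0.008],[0,0,0],15],
    [[0,0,-0.012],[0,0,0],15],
    [[0,0,-0.012],[0,0,0],15],
    [[0,0,-0.012],[0,0,0],15],
    [[0,0,-0.012],[0,0,0],15],
  ],
)

```text
clock: 10.25
tcp_pos: [0.5344, 0.0949, 0.1989]
orientation: [-3.141, -0.078, -0.0]
contact_force: [0.6, 0.1, -1.6]
grip_width: 0.0255
```

arm_command(
  increments=[
    [[0,0,-0.001],[0,0,0],15],
    [[0,0,-0.002],[0,0,0],15],
    [[0,0,-0.002],[0,0,0],15],
    [[0,0,-0.002],[0,0,0],15],
  ],
)

```text
clock: 10.65
tcp_pos: [0.5344, 0.095, 0.1969]
orientation: [-3.141, -0.079, -0.0]
contact_force: [-0.4, 0.6, -0.9]
grip_width: 0.0257
```

arm_command(
  increments=[
    [[0,0,-0.001],[0,0,0],15],
    [[0,0,-0.0015],[0,0,0],15],
    [[0,0,-0.0015],[0,0,0],15],
    [[0,0,-0.0015],[0,0,0],15],
  ],
)

```text
clock: 11.05
tcp_pos: [0.5344, 0.095, 0.1955]
orientation: [-3.14, -0.078, -0.0]
contact_force: [-0.5, 0.2, 1.3]
grip_width: 0.0256
```

```bash
cat > fz.py <<'E'
from h import *
F=[]
for i in range(8):
    o=r.get_obs();F.append(o["contact_force"]);r.grab_frame("top")
print(np.mean(F,0).round(2),np.std(F,0).round(2),o["tcp_pos"].round(4),o["clock"],o["moment"].round(3))
E
python3 fz.py
```

```text
[ 0.06 -0.01  0.83] [0.25 0.63 0.65] [0.5344 0.095  0.1954] 11.4 [-0.002 -0.19  -0.025]
```

Contact is about 2.3 N, roughly 2 mm of travel. Next I'll slide towards the slot.

arm_command(
  increments=[
    [[0.002,0.0001,0],[0,0,0],15],
    [[0.004,0.0002,0],[0,0,0],15],
    [[0.006,0.0003,0],[0,0,0],15],
    [[0.008,0.0004,0],[0,0,0],15],
    [[0.01,0.0005,0],[0,0,0],15],
    [[0.01,0.0005,0],[0,0,0],15],
    [[0.01,0.0005,0],[0,0,0],15],
  ],
)

```text
clock: 12.15
tcp_pos: [0.5447, 0.0955, 0.1954]
orientation: [3.141, 0.078, 0.001]
contact_force: [1.5, -0.7, 1.2]
grip_width: 0.0256
```

```bash
python3 fz.py
```

```text
[ 1.02 -0.17  0.92] [0.69 0.56 0.57] [0.5444 0.0955 0.1954] 12.5 [ 0.044 -0.228 -0.007]
```

arm_command(
  increments=[
    [[0.001,0,0],[0,0,0],15],
    [[0.002,0.0001,0],[0,0,0],15],
    [[0.002,0.0001,0],[0,0,0],15],
  ],
)

```text
clock: 12.85
tcp_pos: [0.5461, 0.0955, 0.1952]
orientation: [3.141, 0.078, -0.001]
contact_force: [-0.8, -0.8, -0.1]
grip_width: 0.0255
```

```bash
python3 fz.py
```

```text
[-0.93 -0.08  0.7 ] [0.39 0.5  0.58] [0.5462 0.0956 0.1953] 13.2 [-0.008  0.081 -0.01 ]
```

arm_command(
  increments=[
    [[0.001,0,0],[0,0,0],15],
    [[0.001,0,0],[0,0,0],15],
    [[0.001,0,0],[0,0,0],15],
  ],
)

```text
clock: 13.55
tcp_pos: [0.5472, 0.0955, 0.1952]
orientation: [3.14, 0.078, -0.0]
contact_force: [0.5, -0.8, -1.4]
grip_width: 0.0255
```

```bash
python3 fz.py
```

```text
[ 0.16 -0.07 -1.45] [0.36 0.44 0.37] [0.5473 0.0956 0.1953] 13.9 [ 0.056  0.069 -0.04 ]
```

Fz fell back to the free weight, so the tongue is in the slot mouth. I'll centre it slightly and lower.

arm_command(
  increments=[
    [[0.0006,0,0],[0,0,0],15],
    [[0.0006,0,-0.001],[0,0,0],15],
    [[0.0006,0,-0.002],[0,0,0],15],
    [[0.0006,0,-0.003],[0,0,0],15],
    [[0.0006,0,-0.004],[0,0,0],15],
    [[0.0006,0,-0.004],[0,0,0],15],
  ],
)

```text
clock: 14.55
tcp_pos: [0.5478, 0.0955, 0.1911]
orientation: [3.14, 0.079, -0.001]
contact_force: [0.6, 0.4, -1.4]
grip_width: 0.0256
```

```bash
python3 fz.py
```

```text
[-0.   -0.01 -1.22] [0.55 0.45 0.38] [0.5479 0.0956 0.1914] 14.9 [-0.024 -0.058 -0.017]
```

Free at tongue depth 4 mm below the previous height, so I'll continue down.

arm_command(
  increments=[
    [[0,0,-0.001],[0,0,0],15],
    [[0,0,-0.002],[0,0,0],15],
    [[0,0,-0.003],[0,0,0],15],
    [[0,0,-0.004],[0,0,0],15],
    [[0,0,-0.005],[0,0,0],15],
    [[0,0,-0.005],[0,0,0],15],
  ],
)

```text
clock: 15.55
tcp_pos: [0.5478, 0.0955, 0.1862]
orientation: [3.14, 0.078, -0.0]
contact_force: [-0.6, 0.5, -1.1]
grip_width: 0.0254
```

```bash
python3 fz.py
```

```text
[ 0.06  0.29 -1.26] [0.52 0.45 0.3 ] [0.5479 0.0956 0.1864] 15.9 [-0.041  0.019 -0.008]
```

arm_command(
  increments=[
    [[0,0,-0.001],[0,0,0],15],
    [[0,0,-0.001],[0,0,0],15],
    [[0,0,-0.001],[0,0,0],15],
  ],
)

```text
clock: 16.25
tcp_pos: [0.5478, 0.0955, 0.1853]
orientation: [3.141, 0.078, -0.0]
contact_force: [-0.3, 0.0, -1.0]
grip_width: 0.0255
```

```bash
python3 fz.py
```

```text
[ 0.21 -0.02 -1.25] [0.3  0.31 0.66] [0.5479 0.0956 0.1854] 16.6 [-0.039 -0.019 -0.006]
```

arm_command(
  increments=[
    [[0,0,-0.001],[0,0,0],15],
    [[0,0,-0.001],[0,0,0],15],
    [[0,0,-0.001],[0,0,0],15],
  ],
)

```text
clock: 16.95
tcp_pos: [0.548, 0.0956, 0.1844]
orientation: [-3.141, -0.079, -0.0]
contact_force: [0.6, 0.5, 0.3]
grip_width: 0.0256
```

```bash
python3 fz.py
```

```text
[ 0.12  0.16 -0.2 ] [0.71 0.48 0.54] [0.548  0.0956 0.1844] 17.3 [ 0.018 -0.051  0.054]
```

arm_command(
  increments=[
    [[0,0,-0.0007],[0,0,0],15],
    [[0,0,-0.0007],[0,0,0],15],
    [[0,0,-0.0007],[0,0,0],15],
  ],
)

```text
clock: 17.65
tcp_pos: [0.548, 0.0956, 0.1837]
orientation: [-3.141, -0.078, -0.0]
contact_force: [0.8, 0.6, 0.8]
grip_width: 0.0257
```

```bash
python3 fz.py
```

```text
[0.26 0.13 0.64] [0.43 0.35 0.39] [0.548  0.0956 0.1837] 18.0 [-0.029 -0.092  0.013]
```

The weight is now carried by the hanger. I'll release gently.

arm_command(
  increments=[
    [[0,0,0],[0,0,0],29],
    [[0,0,0],[0,0,0],30],
    [[0,0,0],[0,0,0],31],
    [[0,0,0],[0,0,0],32],
    [[0,0,0],[0,0,0],33],
    [[0,0,0],[0,0,0],34],
    [[0,0,0],[0,0,0],35],
    [[0,0,0],[0,0,0],36],
    [[0,0,0],[0,0,0],38],
    [[0,0,0],[0,0,0],40],
  ],
  newtons=20,
)

```text
clock: 19.05
tcp_pos: [0.5479, 0.0956, 0.1837]
orientation: [-3.141, -0.078, -0.0]
contact_force: [0.2, 1.0, -0.5]
grip_width: 0.0341
```

arm_command(
  increments=[
    [[0,0,0],[0,0,0],44],
    [[0,0,0],[0,0,0],48],
    [[0,0,0],[0,0,0],54],
    [[0,0,0],[0,0,0],60],
    [[0,0,0],[0,0,0],68],
    [[0,0,0],[0,0,0],76],
    [[0,0,0],[0,0,0],76],
    [[0,0,0],[0,0,0],76],
  ],
)

```text
clock: 19.85
tcp_pos: [0.5479, 0.0955, 0.1836]
orientation: [3.141, 0.078, -0.0]
contact_force: [-1.0, 0.2, 0.3]
grip_width: 0.0647
```

```bash
python3 - <<'E'
from ov import *
o=r.get_obs();p=o["tcp_pos"];print(p,o["clock"],o["contact_force"],o["grip_width"])
G=np.array([.548,.0956,.186])
ov("wrist","pics/w6.png",130,50,260,250,2,np.array([.568,.096]),.049,.018,G,.049)
ov("side","pics/s6.png",240,110,80,105,5,np.array([.568,.096]),.049,.018,G,.049)
a=cv2.imread("pics/w6.png");b=cv2.imread("pics/s6.png")
H=max(a.shape[0],b.shape[0]);c=np.zeros((H,a.shape[1]+b.shape[1],3),np.uint8);c[:a.shape[0],:a.shape[1]]=a;c[:b.shape[0],a.shape[1]:]=b
k=800/c.shape[1];cv2.imwrite("pics/c6.png",cv2.resize(c,None,fx=k,fy=k) if k<1 else c)
E
```

```text
[0.54786196 0.09554604 0.18364416] 19.85 [-0.97077952  0.22721916  0.31599937] 0.06469320734657191
```

View pics/c6.png

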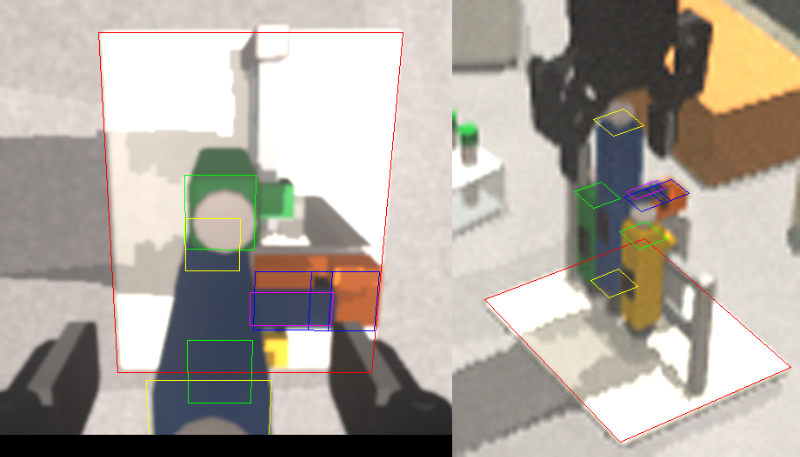

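The pipette hangs with its hook in the slot: the overlays match and the fingers are clear. I'll retreat straight up and take one last look.

arm_command(
  increments=[
    [[0,0,0.01],[0,0,0],80],
    [[0,0,0.03],[0,0,0],80],
    [[0,0,0.06],[0,0,0],80],
    [[0,0,0.09],[0,0,0],80],
    [[0,0,0.12],[0,0,0],80],
    [[0,0,0.15],[0,0,0],80],
    [[0,0,0.15],[0,0,0],80],
    [[0,0,0.15],[0,0,0],80],
    [[0,0,0.15],[0,0,0],80],
    [[0,0,0.15],[0,0,0],80],
  ],
)

```text
clock: 20.95
tcp_pos: [0.5473, 0.0955, 0.3327]
orientation: [3.14, 0.078, -0.003]
contact_force: [0.6, 0.1, -0.2]
grip_width: 0.0685
```

```bash
python3 - <<'E'
from ov import *
G=np.array([.548,.0956,.186])
ov("wrist","pics/w7.png",160,30,200,290,2,np.array([.568,.096]),.049,.018,G,.049)
ov("side","pics/s7.png",240,120,80,100,5,np.array([.568,.096]),.049,.018,G,.049)
a=cv2.imread("pics/w7.png");b=cv2.imread("pics/s7.png")
H=max(a.shape[0],b.shape[0]);c=np.zeros((H,a.shape[1]+b.shape[1],3),np.uint8);c[:a.shape[0],:a.shape[1]]=a;c[:b.shape[0],a.shape[1]:]=b
cv2.imwrite("pics/c7.png",c);print(c.shape)
E
```

```text
(580, 800, 3)
```

View pics/c7.png

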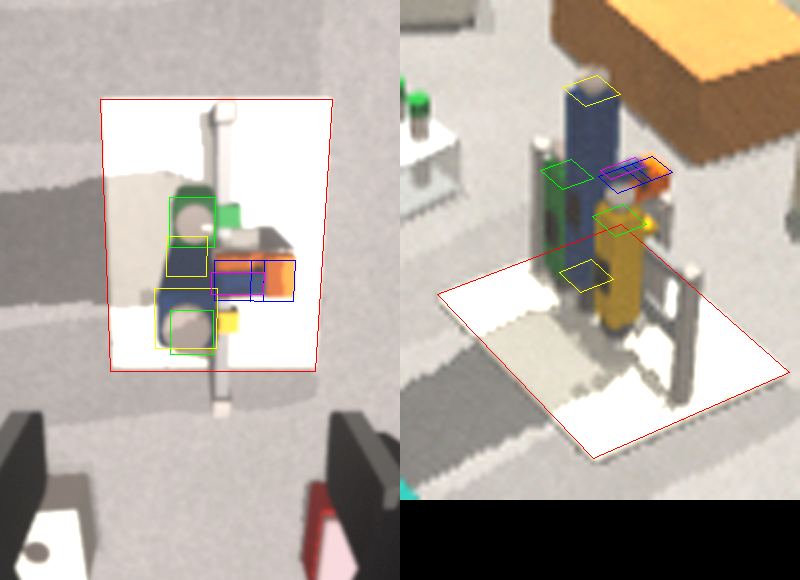

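Both views show the tall pipette hanging upright with its tongue in the slot. The green and yellow pipettes are where they started.

```bash
python3 -c "
from bench import r
print(r.hand_in())"
```

```text
the job is handed in; nothing more can be done
None
```

I moved the tall blue pipette from its parking block onto the orange hanger, let go and handed the job in at about 21 s. The hand-in reports no verdict, so what follows rests on my own checks.

- **Transfer:** I gripped it at 40 N, lifted it straight out and lowered it between the two short pipettes.
- **Landing and slide:** The hook landed at about 2.3 N, roughly 2 mm of hanger travel. I slid it about 13 mm until the vertical force fell back to its free value, which meant the tongue was over the slot.
- **Seating and release:** I lowered it another 12 mm or so until the hanger carried the weight, then opened the fingers in small steps and backed straight up.

**Last checks:** The final wrist and side views match the predicted home pose to within a few millimetres, with the pipette upright and the fingers clear. Neither short pipette visibly moved. I judged that and the clearance to both neighbours by eye only, and the yellow one was partly hidden in the wrist view.

**Disagreements:** The cameras differed by about 2 mm on the hanger's sideways position, so I aimed between them. The slot turned out about 3 mm behind the nominal mark as I had placed it, and its top about 2 mm high, both within the stated tolerances.

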